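# Lay a filled seed carton down in the label reader's field and scan it

## Task

Tip over the tall filled carton that stands on the label reader's mat: push it near its top, straight away from you towards the reader, so that it comes to lie flat on its back, label up, wholly inside the white outline on the mat. Then press the scan button beside the mat fully down and let it go. Only push and press with the fingers - never pick the carton up - and leave everything else on the bench where it is.

Things in the scene. Friction and masses are not known exactly. Their poses are not given: they have to be found in the camera images.
- station: reading station, fixed: a black rubber mat, 440 x 250 mm, 3 mm thick, from x = -200 to +240 mm, with a white rectangle printed on it, 230 mm along x by 160 mm along y over its outer edges, line 5 mm wide. Origin: the rectangle's centre, at bench height (3 mm below the mat's top). x points to the label reader at the mat's far end, y left, z up. Its place and yaw (up to 17 degrees) vary
- field_far (a point): the middle of the far side of the white rectangle (its outer edge), on the mat. The hands-free label reader, part of the station, stands beyond it: the round foot begins 15 mm farther on, and the head on its slim neck, 210 mm high, does not reach back over the rectangle
- carton: the tall carton to be tipped: white card, closed, filled, 60 mm thick (x), 90 wide (y), 160 tall (z), 0.45 to 0.65 kg, evenly loaded. Stands loose on the near end of the mat. Origin: centre of its underside. The brown bar label is on its broad front (-x) face, towards the robot; x points to the reader. Pushed high it tips about its far bottom edge and falls by itself past about 21 degrees
- carton_center (a point): the middle of the tall carton, 80 mm above its underside
- carton_heel (a point): the middle of the far bottom edge of the tall carton (30 mm from the centre of its underside, on the reader's side), about which it tips, sliding only a few mm; it stays down on the mat. At the start it is 65 to 95 mm short of the rectangle's centre, so that a straight topple lands the carton inside
- carton_foot_left (a point): the left far bottom corner of the tall carton (on the back face, which ends up underneath)
- carton_foot_right (a point): the right far bottom corner of the tall carton
- carton_top_left (a point): the left far top corner of the tall carton
- carton_top_right (a point): the right far top corner of the tall carton
- scan (a joint): travel of the scan button in m: 0 released, 0.006 fully down; it springs back. Fully down takes about 5 N
- scan_top (a point): the centre of the top of the scan button: a round white push button, 42 mm across, on a low grey housing that is fixed to the bench; pressed straight down. It stands beside the near half of the mat, on the left or on the right
- squat_carton: bystander: a closed white carton, 80 x 80 mm, 105 mm tall, no label, beside the mat; origin at the centre of its underside
- jar: bystander: a closed sample jar, 68 mm across, 95 mm tall, beside the mat on the side opposite the scan button; origin at the centre of its underside
- tape_roll: bystander: a roll of packing tape lying flat, 104 mm across, 48 mm high, beside the mat; origin at the centre of its underside
- tray: bystander: an empty galvanised tray, 240 x 100 mm, with one side raised to 115 mm, on the left; origin at the centre of its underside
- scoop: bystander: a metal grain scoop, about 270 mm long with its handle, 80 mm wide, 40 mm high, on the left; origin under it, near the closed end of the trough
- open_carton: bystander: an empty white carton, 100 x 100 x 120 mm, with four flaps standing open, on the right; origin at the centre of its underside
- marker: bystander: a marker pen lying on the bench, 130 mm long, 16 mm thick, on the right; origin under its middle
Not all that is in view belongs to the job. Several things look just like the part that bears scan: the one meant starts farthest to the robot's left.

How it is judged (in metres and radians):
On the way, in this order (a step that is already met when the one before it is completed fails the run):
1. the tall carton lies at rest on its back, label up, wholly inside the outline (angle between carton's own x axis and vertical above 3.07 rad and x of carton_foot_left in the frame of station between -0.116 and 0.116 m and y of carton_foot_left in the frame of station between -0.081 and 0.081 m and x of carton_foot_right in the frame of station between -0.116 and 0.116 m and y of carton_foot_right in the frame of station between -0.081 and 0.081 m and x of carton_top_left in the frame of station between -0.116 and 0.116 m and y of carton_top_left in the frame of station between -0.081 and 0.081 m and x of carton_top_right in the frame of station between -0.116 and 0.116 m and y of carton_top_right in the frame of station between -0.081 and 0.081 m and linear speed of carton below 0.02 m/s and angular speed of carton below 0.1 rad/s), for 0.3 s.
2. the scan button is pressed fully down (value of joint scan above 0.0045 m), for 0.05 s.
At the end, for the whole second after the job is handed in: the tall carton lies flat on its back (within 4 degrees), label up, at rest, all its corners inside the outer edge of the white outline (1 mm allowed); the scan button has been pressed at least 4.5 mm after that and is released again; every bystander is within 30 mm of where it stood (all of step 1 and value of joint scan below 0.0015 m and distance of each of squat_carton, jar, tape_roll, tray, scoop, open_carton, marker from where it was at the start of the episode below 0.03 m); the robot touches nothing.
It fails at once if the tall carton is lifted or carried: the edge it tips about rises more than 20 mm off the mat, or its middle rises above 105 mm (height (world z) of carton_heel above 0.023 m or height (world z) of carton_center above 0.105 m).
It fails at once if a bystander is moved or knocked over (30 mm) (distance of any of squat_carton, jar, tape_roll, tray, scoop, open_carton, marker from where it was at the start of the episode above 0.03 m).
It also fails if it takes over 35 s, if anything falls off the work surface, if the arm or the gripper's body presses on something with over 40 N, if the wrist force passes 120 N, or if a joint passes its speed limit or range.

## Robot

A 6-joint arm with a two-finger parallel gripper is mounted at the origin on the work surface. World frame = base frame: x ahead of the robot, y to its left, z up, the work surface at z = 0. Lengths are in mm, angles in degrees, forces in N, time in s.
With the tool pointing down it reaches from about 325 to 850 mm from the base axis. Payload 15.5 kg.
Tool frame: the origin (TCP) lies midway between the tips of the shut fingers; the grasp point (between the pads) lies 19 mm behind it; y points along the fingers, x is the direction in which the jaws open and shut, and the axes are right-handed (so a half turn about y gives the same grasp; the last joint's range is limited). The gripper opens to 91 mm and grips with 3 to 60 N. Pads are 32 mm wide; open, the fingers measure 118 mm over their backs; the gripper's body (76 mm by 178 mm) begins 60 mm behind the grasp point.
Start: joints at [68.497, 28.281, 77.091, -0, 74.628, -5.472], TCP at [172.597, 600.697, 213.915] pointing down, gripper open.
Joint ranges: [-166.48, 166.48], [-47.26, 123.95], [12.59, 153.08], [-70.14, 250.14], [6.76, 159.57], [-176.63, 176.63]. Speed limits (degrees/s): [108.29, 108.29, 147.25, 172.46, 172.46, 172.46].

## Interface

Orientations are given as a 3x3 rotation matrix whose columns are the frame's x, y, z axes.
In Python, from plant import ctrl gives the robot as it stands.
- The arm moves only by the shell command python3 -m pendant 'ROWS' [FORCE]. ROWS is JSON, a list that holds one entry, the list of rows, each a list of 7 numbers: the opening, from 0 (shut) to 1 (fully open), then the shift along the tool's x, y, z in cm, then the turn, a rotation vector about the tool's x, y, z in rad. In form: [[[fingers, tx, ty, tz, wx, wy, wz], ...]]. A call has 1 to 10 rows; each row shifts and turns the commanded pose from where the row before left it, along the tool's axes as they then stand; what a row does not reach is not made up. A row lasts 1/10 s, in which the tool goes at most 50 mm and 8.59 degrees, less where a joint would pass 70% of its speed; a pose out of reach is approached as far as the arm can. A call with a gripper value outside its range is refused whole. The fingers move at their own pace and stop on an object; FORCE is the grip in N (left out, the last holds). Time passes only in rows, so rows that do not move let the fingers close. It gives the time, the measured TCP pose, the force and the opening at its end, in the units of the state.
- ctrl.sense(): the state, without advancing time (a new reading comes with each control period).
- ctrl.camera(name): name is "side" or "top"; returns the picture (400x640x3 uint8, red, green, blue); there is no depth.
- ctrl.camera_model(name): a dict with "K" (3x3 intrinsics, pixels), "k1" (the pictures are not rectified: a ray, as slopes to the right and down, at radius r is drawn at 1 + k1 r^2 times it, then the intrinsics apply), "view" (4x4, takes a point from world to camera coordinates). Camera axes: x right, y up, looking along -z (the intrinsics and any distortion apply to the point x, -y, -z); pixel columns grow to the right and rows downward; lengths in mm; the calibration is good to about 2 mm. A picture is of the moment at which its call begins. camera_model takes no time and is no camera call.
- ctrl.hand_in(): hands the job in, once; it reports no verdict.
The state is a dict: "time": time; "joint_pos": joint angles; "qvel": joint speeds; "effort": joint torques, N m; "tool_pos": TCP position; "tool_rot": TCP orientation; "ft_force": force on the tool from outside, world axes, zero at the start; "moment": the same for the moment, N m; "grip_width": finger opening in mm.
Only numpy, scipy, OpenCV 4.12 (cv2) and the standard library are available. Lean on these libraries where they do the work, as an engineer would, in place of code of your own. Each camera call takes 0.05 s, during which the arm holds its last target.

## Working session

There is one attempt and no reset: what is moved stays moved. The work goes in short steps, Python scripts to look and compute and a shell command to move; the robot and the scene stay as the last step left them, time stands still between calls to the robot, and variables do not carry over. Pictures are saved under pics/ and viewed, and the job is handed in when it is done.

```bash
ls; mkdir -p pics
python3 - <<'E'
from plant import ctrl
import cv2
s=ctrl.sense()
for k in s: print(k,s[k])
for n in("side","top"):
    im=ctrl.camera(n); cv2.imwrite(f"pics/{n}0.png",im[:,:,::-1]); m=ctrl.camera_model(n); print(n,m)
E
```

```text
pics
time 0.0
joint_pos [ 6.84989196e+01  2.83132181e+01  7.71287943e+01 -1.08998461e-03
  7.46283561e+01 -5.47367716e+00]
qvel [ 0.03961246 -0.02647739  0.07701989 -0.05871445 -0.11997626 -0.06383143]
effort [-3.43781794e-03 -8.78804183e+01 -3.81846035e+01  7.06794625e-02
  5.31848904e-02 -1.15057828e-04]
tool_pos [172.4383682  600.32948985 213.34651714]
tool_rot [[ 2.76091950e-01 -4.33077265e-04 -9.61131129e-01]
 [ 9.61130447e-01 -1.14941720e-03  2.76092272e-01]
 [-1.22430994e-03 -9.99999246e-01  9.88989096e-05]]
ft_force [-0.08025323  0.57081765 -0.251143  ]
moment [ 0.0205061  -0.01755797  0.02299309]
grip_width 91.51044751224325
side {'K': array([[429.10565465,   0.        , 306.22229588],
       [  0.        , 429.10565465, 202.16335021],
       [  0.        ,   0.        ,   1.        ]]), 'k1': 0.04011439327088831, 'view': array([[ 9.02458456e-01, -4.30615796e-01, -1.17801641e-02,
        -5.01406565e+02],
       [ 3.38477605e-01,  6.91915010e-01,  6.37719789e-01,
        -2.19178229e+02],
       [-2.66461342e-01, -5.79502938e-01,  7.70178355e-01,
        -1.20576274e+03],
       [ 0.00000000e+00,  0.00000000e+00,  0.00000000e+00,
         1.00000000e+00]])}
top {'K': array([[497.03293512,   0.        , 333.16567019],
       [  0.        , 497.03293512, 203.59963065],
       [  0.        ,   0.        ,   1.        ]]), 'k1': -0.1260812917865272, 'view': array([[-2.83212717e-02, -9.99596394e-01,  2.22599203e-03,
        -4.30597793e+01],
       [ 9.89249447e-01, -2.77083578e-02,  1.43588921e-01,
        -5.32841087e+02],
       [-1.43469289e-01,  6.26868222e-03,  9.89634916e-01,
        -1.55948846e+03],
       [ 0.00000000e+00,  0.00000000e+00,  0.00000000e+00,
         1.00000000e+00]])}
```

View pics/side0.png

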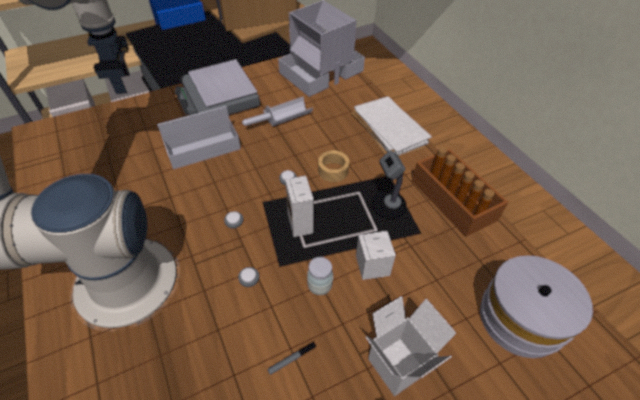

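View pics/top0.png

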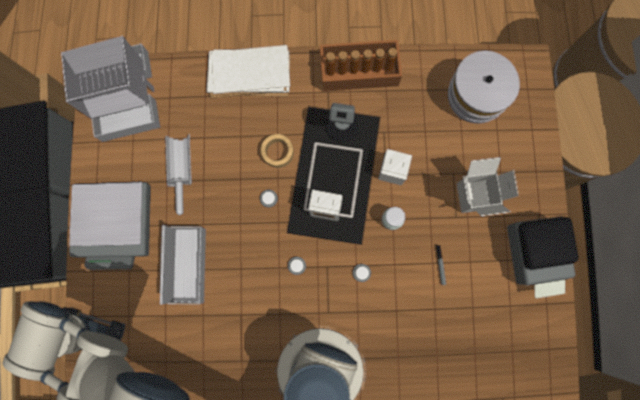

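The three button candidates in the top view are at (268,198), (297,266) and (362,272). The first is farthest left, stands beside the mat and is opposite the jar at (393,217), so it fits. I'll enlarge to confirm.

```bash
cat > h.py <<'E'
import numpy as np, cv2
from plant import ctrl
def ray(n,uv):
    m=ctrl.camera_model(n);K=m["K"];k=m["k1"];V=m["view"]
    d=np.array([(uv[0]-K[0,2])/K[0,0],(uv[1]-K[1,2])/K[1,1]]);p=d.copy()
    for _ in range(50): p=d/(1+k*(p@p))
    R=V[:3,:3];c=-R.T@V[:3,3];v=R.T@np.array([p[0],-p[1],-1]);return c,v/np.linalg.norm(v)
def plane(n,uv,z):
    c,v=ray(n,uv);return c+v*(z-c[2])/v[2]
def two(a,b):
    c1,v1=ray("side",a);c2,v2=ray("top",b)
    s=np.linalg.lstsq(np.c_[v1,-v2],c2-c1,rcond=None)[0]
    p,q=c1+s[0]*v1,c2+s[1]*v2;return (p+q)/2,np.linalg.norm(p-q)
def proj(n,P):
    m=ctrl.camera_model(n);K=m["K"];V=m["view"];p=V[:3,:3]@np.array(P,float)+V[:3,3]
    d=np.array([p[0],-p[1]])/-p[2];d=d*(1+m["k1"]*(d@d));return K[:2,:2]@d+K[:2,2]
E
python3 - <<'E'
import cv2,numpy as np
t=cv2.imread("pics/top0.png");s=cv2.imread("pics/side0.png")
cv2.imwrite("pics/tc.png",cv2.resize(t[100:250,240:430],None,fx=4,fy=4,interpolation=cv2.INTER_CUBIC))
cv2.imwrite("pics/sc.png",cv2.resize(s[145:265,250:430],None,fx=4.4,fy=4.4,interpolation=cv2.INTER_CUBIC))
E
```

```text
(no output)
```

View pics/tc.png

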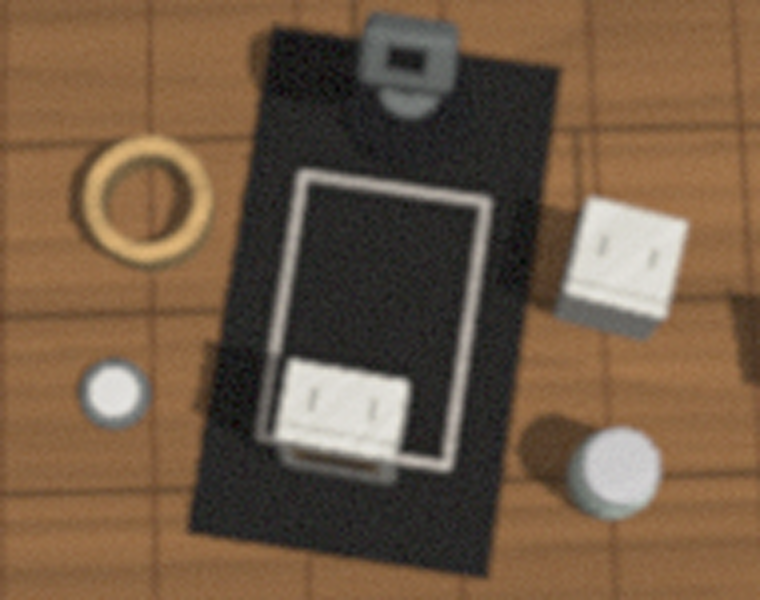

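View pics/sc.png

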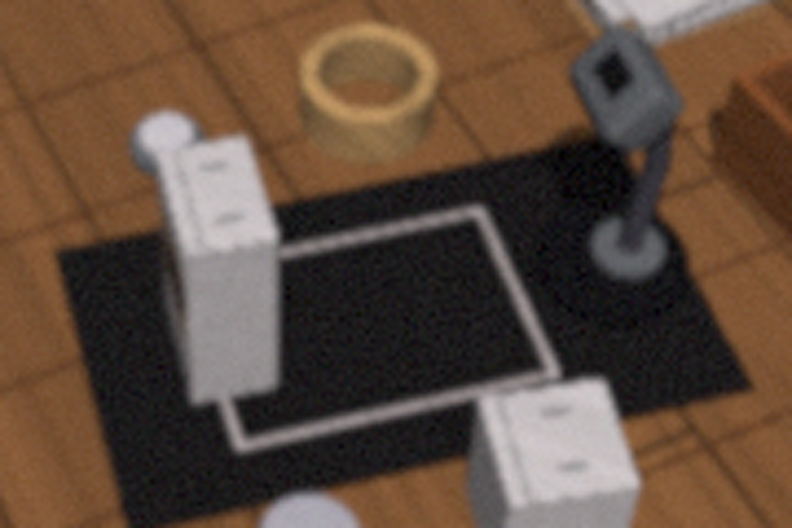

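Top crop (4x, origin 240,100): button at (114,391), meaning (268,198). It is a white cap on a grey housing, beside the mat's near half. Carton top is near (345,400). Outline corners are near (298,170), (491,198), (450,471) and (258,438). Next I measure.

```bash
cat > m.py <<'E'
from h import *
T=lambda u,v:((u+.5)/4-.5+240,(v+.5)/4-.5+100)
S=lambda u,v:((u+.5)/4.4-.5+250,(v+.5)/4.4-.5+145)
np.set_printoptions(precision=1,suppress=True)
r=np.array([plane("top",T(*p),3) for p in[(298,170),(491,198),(450,471),(258,438)]])
print("rect",r,"sides",[np.linalg.norm(r[i]-r[i-1]) for i in range(4)])
m=np.array([plane("top",T(*p),3) for p in[(275,28),(558,67),(487,577),(190,532)]])
print("mat",m,"sides",[np.linalg.norm(m[i]-m[i-1]) for i in range(4)])
rs=[plane("side",S(*p),3) for p in[(484,205),(560,374),(236,452)]];print("rect side FL FR NR",np.array(rs))
for n,a in(("rect",r),("mat",m)):
    x=(a[0]+a[1]-a[2]-a[3]);y=(a[0]+a[3]-a[1]-a[2]);print(n,"c",a.mean(0),"yaw",np.degrees(np.arctan2(x[1],x[0])),np.degrees(np.arctan2(-y[0],y[1])))
P=[]
for a,b in[((245,138),(290,357)),((278,240),(411,379)),((190,253),(402,455)),((160,148),(277,437))]:
    p,g=two(S(*a),T(*b));P.append(p);print("cartop",p,"gap",g)
P=np.array(P);print("c",P.mean(0),[np.linalg.norm(P[i]-P[i-1]) for i in range(4)])
for b in[(290,357),(411,379),(402,455),(277,437)]:print(" top@163",plane("top",T(*b),163))
for a in [(192,403),(279,387)]: print("bottom NR,FR side",plane("side",S(*a),3))
for a in [(245,138),(278,240),(190,253),(160,148)]: print(" side@163",plane("side",S(*a),163))
p,g=two(S(168,133),T(114,391));print("button",p,g, plane("top",T(114,391),25))
for n,uv in(("squat",(630,245)),("jar",(618,468))):print(n,plane("top",T(*uv),100))
print("tape",plane("top",T(147,200),48))
for uv in [(297,266),(362,272)]:print("other",plane("top",uv,25))
print("tray",plane("top",(182,265),0))
E
python3 m.py
```

```text
rect [[ 746.6   -0.3    3. ]
 [ 718.  -161.2    3. ]
 [ 489.3 -119.1    3. ]
 [ 520.9   37.5    3. ]] sides [np.float64(228.8752166724943), np.float64(163.42399749426093), np.float64(232.61606107141128), np.float64(159.77113920623324)]
mat [[ 872.    16.6    3. ]
 [ 831.  -222.5    3. ]
 [ 401.6 -146.3    3. ]
 [ 445.1   94.6    3. ]] sides [np.float64(434.02412307635433), np.float64(242.59803804309226), np.float64(436.061587414681), np.float64(244.79908003091828)]
rect side FL FR NR [[ 748.7   -0.5    3. ]
 [ 718.  -157.6    3. ]
 [ 489.6 -118.     3. ]]
rect c [618.7 -60.8   3. ] yaw -9.99016261281979 -10.748997613748358
mat c [637.4 -64.4   3. ] yaw -10.218975711145987 -9.982042491277063
cartop [558.4   4.5 161. ] gap 2.7632754504679315
cartop [538.7 -85.  163.5] gap 3.0139390487724342
cartop [481.9 -76.7 171.6] gap 1.3906493067499102
cartop [499.9  14.5 168.5] gap 2.1641644343020308
c [519.7 -35.7 166.1] [np.float64(59.774655210291094), np.float64(91.63124081103493), np.float64(58.02943583346857), np.float64(93.00203205847153)]
 top@163 [559.4   4.1 163. ]
 top@163 [540.3 -85.4 163. ]
 top@163 [483.6 -77.  163. ]
 top@163 [499.6  15.  163. ]
bottom NR,FR side [479.6 -68.7   3. ]
bottom NR,FR side [539.  -82.7   3. ]
 side@163 [556.2   2.9 163. ]
 side@163 [537.4 -84.5 163. ]
 side@163 [483.8 -70.  163. ]
 side@163 [502.9  19.2 163. ]
button [560.6 153.1  22.2] 0.8519871689800235 [559.8 152.9  25. ]
squat [ 652.4 -262.2  100. ]
jar [ 476.6 -244.5  100. ]
tape [712.8 121.8  48. ]
other [335.4  63.   25. ]
other [ 310.5 -143.8   25. ]
tray [347.6 442.8   0. ]
```

Everything agrees:
- **Outline:** centre (618,-61), yaw about -10°, sides 160 x 230.
- **Carton:** about 91 x 59, centre (520,-36), yaw about -11.5°. The heel is about 71 mm short of the outline's centre and 7 mm to its left. The top measures 161–172 against the expected 163.
- **Button:** (560,153), top at 22 mm.

First I align yaw by -0.079 rad, then travel to (426,-17) at the present height.

```bash
python3 -m pendant '[[[0.5,0,0,0,0,-0.079,0],[0.5,-3,0,-2,0,0,0],[0.5,-3,0,-2,0,0,0],[0.5,-3,0,-2,0,0,0],[0.5,-3,0,-2,0,0,0],[0.5,-3,0,-2,0,0,0],[0.5,-3,0,-2,0,0,0],[0.5,-3,0,-2,0,0,0],[0.5,-3,0,-2,0,0,0],[0.5,-3,0,-2,0,0,0]]]'
```

```text
time: 1.1
tool_pos: [295.3, 298.8, 213.8]
tool_rot: [[0.199, -0.0, -0.98], [0.98, -0.0, 0.199], [-0.0, -1.0, 0.0]]
ft_force: [0.7, -0.6, -0.3]
grip_width: 45.8
```

```bash
python3 -m pendant '[[[0.5,-3.15,0,-2.1,0,0,0],[0.5,-3.15,0,-2.1,0,0,0],[0.5,-3.15,0,-2.1,0,0,0],[0.5,-3.15,0,-2.1,0,0,0],[0.5,-3.15,0,-2.1,0,0,0],[0.5,-3.15,0,-2.1,0,0,0],[0.5,-3.15,0,-2.1,0,0,0],[0.5,-3.15,0,-2.1,0,0,0],[0.5,-3.15,0,-2.1,0,0,0]]]'
python3 -m pendant '[[[0.5,0,2,0,0,0,0],[0.5,0,2,0,0,0,0],[0.5,0,2.5,0,0,0,0],[0.5,0,0,0,0,0,0]]]'
python3 - <<'E'
from h import *
for n in("side","top"):
    im=ctrl.camera(n)[:,:,::-1]; c=im[60:280,200:450]; cv2.imwrite(f"pics/{n}1.png",cv2.resize(c,None,fx=2.6,fy=2.6,interpolation=cv2.INTER_CUBIC))
E
```

```text
time: 2.0
tool_pos: [424.0, -16.9, 213.9]
tool_rot: [[0.2, -0.0, -0.98], [0.98, 0.0, 0.2], [0.0, -1.0, 0.0]]
ft_force: [0.6, 1.4, 0.7]
grip_width: 45.5
time: 2.4
tool_pos: [422.1, -15.1, 146.9]
tool_rot: [[0.2, -0.005, -0.98], [0.98, 0.001, 0.2], [-0.0, -1.0, 0.005]]
ft_force: [-0.7, 0.5, 0.6]
grip_width: 45.7
```

View pics/side1.png

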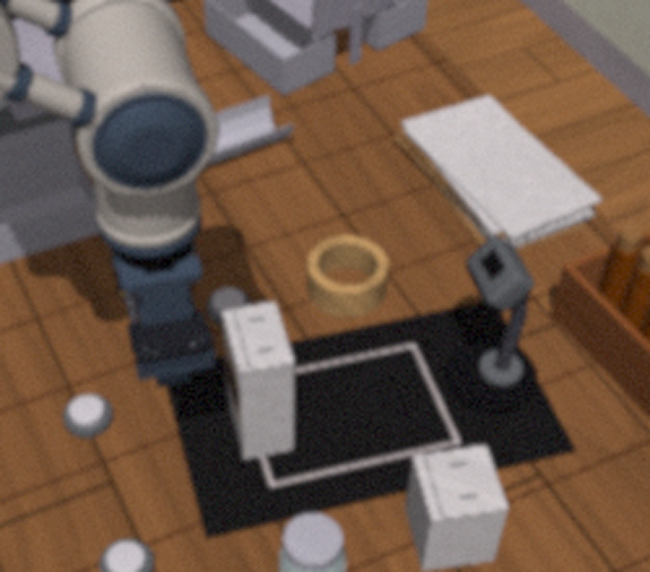

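View pics/top1.png

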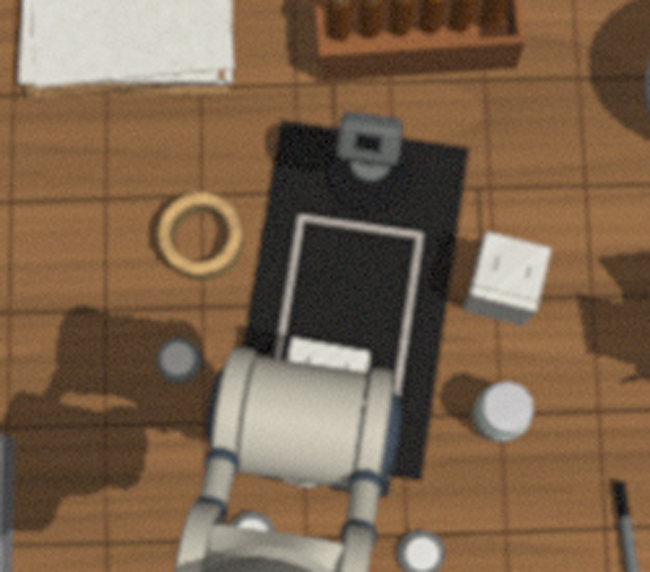

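The gripper is in front of the carton's broad face, on its centre line. The carton still stands as before at side crop (260,380). Now approach to contact.

```bash
python3 -m pendant '[[[0.5,0,0,-1.5,0,0,0],[0.5,0,0,-1.5,0,0,0],[0.5,0,0,-1,0,0,0],[0.5,0,0,-0.6,0,0,0]]]'
python3 -m pendant '[[[0.5,0,0,-0.4,0,0,0],[0.5,0,0,-0.4,0,0,0]]]'
python3 -m pendant '[[[0.5,0,0,-0.4,0,0,0],[0.5,0,0,-0.4,0,0,0]]]'
```

```text
time: 2.9
tool_pos: [470.0, -24.6, 149.8]
tool_rot: [[0.199, 0.001, -0.98], [0.98, -0.0, 0.199], [0.0, -1.0, -0.002]]
ft_force: [-0.2, -0.3, -0.2]
grip_width: 45.4
time: 3.1
tool_pos: [476.4, -25.9, 149.1]
tool_rot: [[0.199, -0.001, -0.98], [0.98, 0.0, 0.199], [-0.0, -1.0, 0.001]]
ft_force: [-1.3, 0.2, 1.7]
grip_width: 45.5
time: 3.3
tool_pos: [484.5, -27.6, 148.9]
tool_rot: [[0.199, -0.0, -0.98], [0.98, 0.0, 0.199], [-0.0, -1.0, 0.0]]
ft_force: [-1.0, 0.4, 1.0]
grip_width: 45.7
```

```bash
python3 -m pendant '[[[0.5,0,0,-0.5,0,0,0],[0.5,0,0,-0.5,0,0,0]]]'
python3 - <<'E'
from h import *
for n in("side",):
    im=ctrl.camera(n)[:,:,::-1]; c=im[130:280,230:430]; cv2.imwrite(f"pics/{n}2.png",cv2.resize(c,None,fx=4,fy=4,interpolation=cv2.INTER_CUBIC))
E
```

```text
time: 3.5
tool_pos: [494.7, -29.7, 148.9]
tool_rot: [[0.199, -0.0, -0.98], [0.98, 0.0, 0.199], [0.0, -1.0, 0.0]]
ft_force: [-1.3, -0.5, 0.3]
grip_width: 45.6
```

View pics/side2.png

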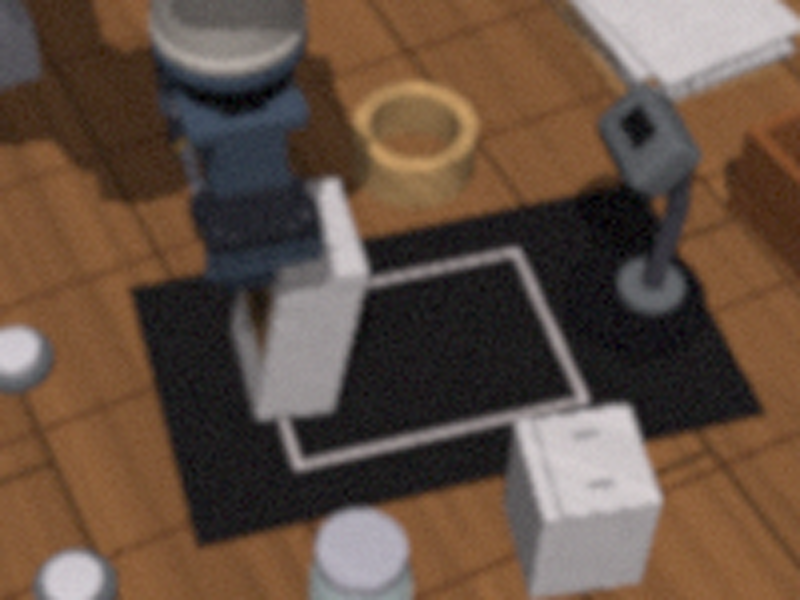

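The carton is tipping cleanly, by about 10°, with its heel still in place at (335,410). Continue past the balance point.

```bash
python3 -m pendant '[[[0.5,0,0,-0.6,0,0,0],[0.5,0,0,-0.7,0,0,0],[0.5,0,0,-0.8,0,0,0],[0.5,0,0,-0.8,0,0,0],[0.5,0,0,-0.8,0,0,0],[0.5,0,0,0,0,0,0],[0.5,0,0,0,0,0,0],[0.5,0,0,0,0,0,0],[0.5,0,0,0,0,0,0],[0.5,0,0,0,0,0,0]]]'
python3 - <<'E'
from h import *
for n in("side",):
    im=ctrl.camera(n)[:,:,::-1]; c=im[130:280,230:430]; cv2.imwrite(f"pics/{n}3.png",cv2.resize(c,None,fx=4,fy=4,interpolation=cv2.INTER_CUBIC))
E
```

```text
time: 4.55
tool_pos: [530.4, -37.0, 149.0]
tool_rot: [[0.199, -0.0, -0.98], [0.98, 0.0, 0.199], [-0.0, -1.0, 0.0]]
ft_force: [-0.6, -0.2, -0.2]
grip_width: 45.2
```

View pics/side3.png

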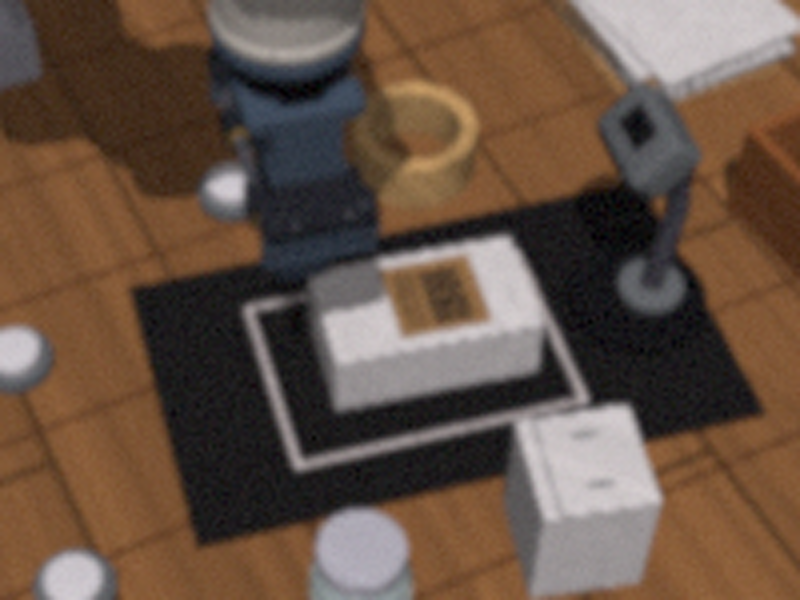

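The carton lies label up inside the outline, with its lower edge from crop (338,408) to (545,372). Next I move over the button at this height, shut the fingers and re-check the carton from both views.

```bash
python3 -m pendant '[[[0,3.2,-0.5,0.15,0,0,0],[0,3.2,0,0.15,0,0,0],[0,3.2,0,0.15,0,0,0],[0,3.2,0,0.15,0,0,0],[0,3.2,0,0.15,0,0,0],[0,3.2,0,0.15,0,0,0],[0,0,0,0,0,0,0],[0,0,0,0,0,0,0]]]'
python3 - <<'E'
from h import *
for n in("side","top"):
    im=ctrl.camera(n)[:,:,::-1]; cv2.imwrite(f"pics/{n}4r.png",im)
    c=im[90:240,230:430]; cv2.imwrite(f"pics/{n}4.png",cv2.resize(c,None,fx=4,fy=4,interpolation=cv2.INTER_CUBIC))
E
```

```text
time: 5.4
tool_pos: [559.8, 153.3, 153.8]
tool_rot: [[0.198, -0.0, -0.98], [0.98, -0.0, 0.198], [-0.0, -1.0, 0.0]]
ft_force: [0.6, -0.3, 0.4]
grip_width: 0.1
```

View pics/side4.png

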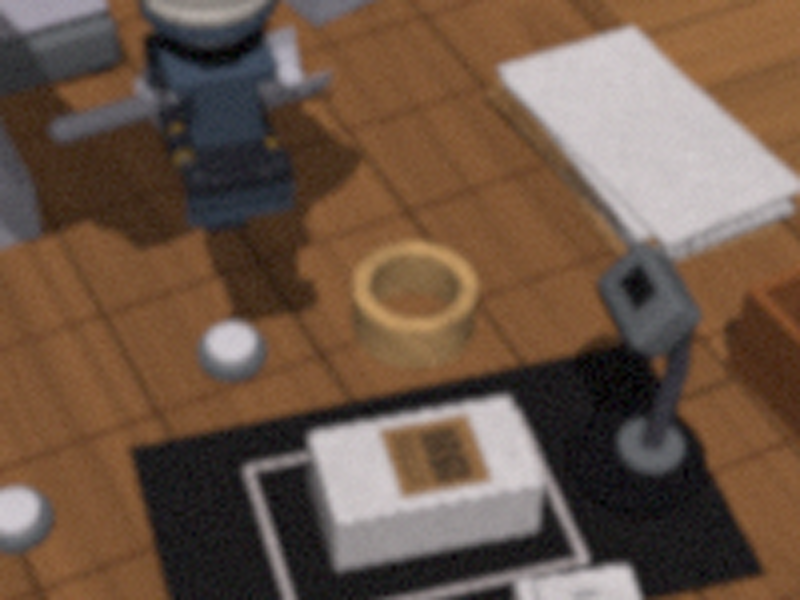

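View pics/top4.png

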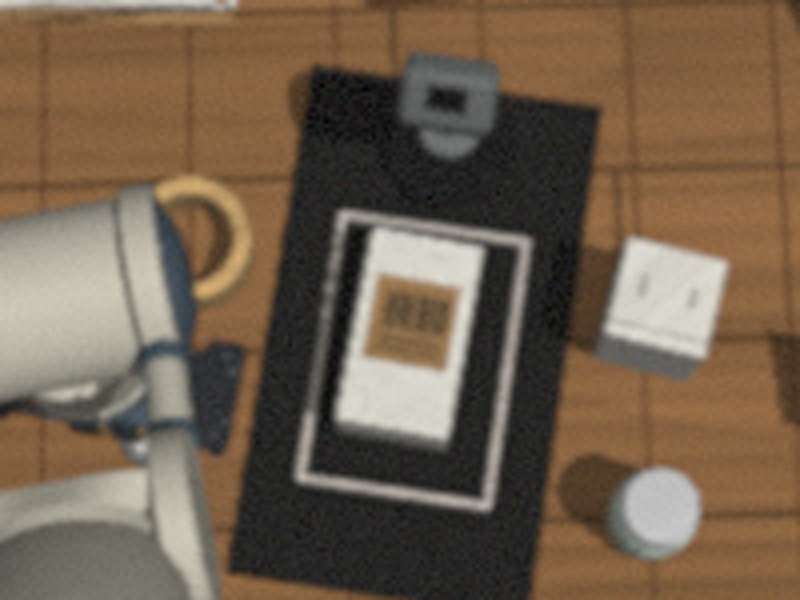

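The top view shows the carton's top face between (370,228), (486,243), (450,447) and (335,430), inside the outline. I'll check both numerically. The button is now clear in the side view at (232,342).

Run:
```python
from h import *
np.set_printoptions(precision=1,suppress=True)
Q=lambda u,v:((u+.5)/4-.5+230,(v+.5)/4-.5+90)
a=np.radians(-10.1);R=np.array([[np.cos(a),np.sin(a)],[-np.sin(a),np.cos(a)]]);o=np.array([618.2,-60.8])
for uv in[(370,226),(487,243),(452,443),(334,428)]:print("carton top@63 in station",R@(plane("top",Q(*uv),63)[:2]-o))
for uv in[(338,570),(541,527)]:print("bottom right near,far",R@(plane("side",Q(*uv),3)[:2]-o))
print("button",[two(Q(232,v),(268.13,197.4)) for v in(339,343)],plane("side",Q(232,341),22))
```

```text
carton top@63 in station [90.5 49.8]
carton top@63 in station [ 90.5 -45.4]
carton top@63 in station [-74.8 -41.1]
carton top@63 in station [-76.7  53.2]
bottom right near,far [-70.5 -34.8]
bottom right near,far [ 91.2 -38.4]
button [(array([560. , 152.8,  25.1]), np.float64(0.763978879850437)), (array([560.6, 153.6,  19.4]), np.float64(0.062044503646865014))] [560.6 153.4  22. ]
```

Inside with at least 25 mm to spare. The button top is at (560,153,22), so I go down to about 34 mm and then press slowly.

```bash
python3 -m pendant '[[[0,0,3,0,0,0,0],[0,0,4,0,0,0,0],[0,0,3,0,0,0,0],[0,0,1.5,0,0,0,0],[0,0,0.5,0,0,0,0],[0,0,0,0,0,0,0]]]'
for i in 1; do python3 -m pendant '[[[0,0,0.3,0,0,0,0],[0,0,0.3,0,0,0,0],[0,0,0.2,0,0,0,0]]]'; done
```

```text
time: 6.1
tool_pos: [559.9, 152.2, 33.8]
tool_rot: [[0.2, -0.001, -0.98], [0.98, -0.0, 0.2], [-0.0, -1.0, 0.001]]
ft_force: [-1.1, 0.1, 0.1]
grip_width: 0.7
time: 6.4
tool_pos: [560.4, 152.9, 26.3]
tool_rot: [[0.199, 0.001, -0.98], [0.98, 0.0, 0.199], [0.0, -1.0, -0.001]]
ft_force: [-0.4, -0.4, 0.3]
grip_width: 0.5
```

```bash
python3 -m pendant '[[[0,0,0.2,0,0,0,0],[0,0,0.2,0,0,0,0]]]'
python3 -m pendant '[[[0,0,0.2,0,0,0,0],[0,0,0.1,0,0,0,0]]]'
```

```text
time: 6.6
tool_pos: [560.2, 153.0, 21.9]
tool_rot: [[0.199, 0.0, -0.98], [0.98, 0.0, 0.199], [0.0, -1.0, -0.0]]
ft_force: [0.5, -0.1, 1.6]
grip_width: 0.5
time: 6.8
tool_pos: [560.2, 153.0, 18.9]
tool_rot: [[0.199, 0.0, -0.98], [0.98, 0.0, 0.199], [0.0, -1.0, -0.0]]
ft_force: [0.8, -0.1, 3.7]
grip_width: 0.5
```

```bash
python3 -m pendant '[[[0,0,0.1,0,0,0,0],[0,0,0.1,0,0,0,0]]]'
python3 -m pendant '[[[0,0,0.1,0,0,0,0],[0,0,0.1,0,0,0,0]]]'
```

```text
time: 7.0
tool_pos: [560.2, 153.0, 17.0]
tool_rot: [[0.199, 0.0, -0.98], [0.98, 0.0, 0.199], [0.0, -1.0, -0.0]]
ft_force: [-0.4, -0.2, 3.9]
grip_width: 0.6
time: 7.2
tool_pos: [560.3, 153.0, 15.8]
tool_rot: [[0.199, 0.001, -0.98], [0.98, 0.0, 0.199], [0.0, -1.0, -0.001]]
ft_force: [-8.5, -2.5, 36.3]
grip_width: 0.5
```

The force jumped to 36 N, which is the stop, so the button is fully down. I hold briefly and release straight up.

```bash
python3 -m pendant '[[[0,0,0,0,0,0,0],[0,0,-0.5,0,0,0,0],[0,0,-1,0,0,0,0],[0,0,-3,0,0,0,0],[0,0,-4,0,0,0,0],[0,0,-4,0,0,0,0],[0,2,0,1,0,0,0],[0,3,0,1,0,0,0],[0,0,0,0,0,0,0],[0,0,0,0,0,0,0]]]'
python3 - <<'E'
from h import *
for n in("side","top"):
    im=ctrl.camera(n)[:,:,::-1]; cv2.imwrite(f"pics/{n}5.png",im)
E
```

```text
time: 8.2
tool_pos: [550.1, 206.1, 140.0]
tool_rot: [[0.198, -0.0, -0.98], [0.98, -0.0, 0.198], [-0.0, -1.0, 0.0]]
ft_force: [-0.4, 0.2, 0.4]
grip_width: 0.3
```

View pics/side5.png

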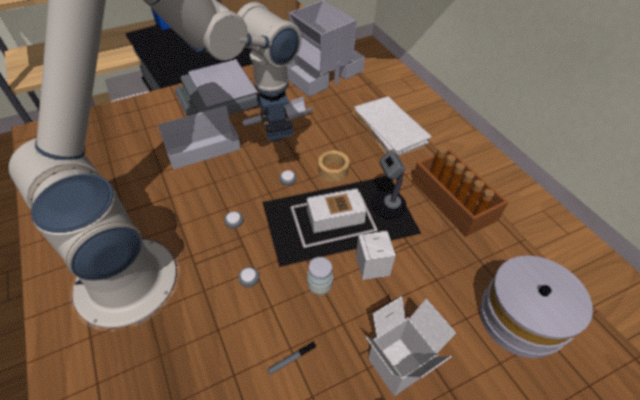

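View pics/top5.png

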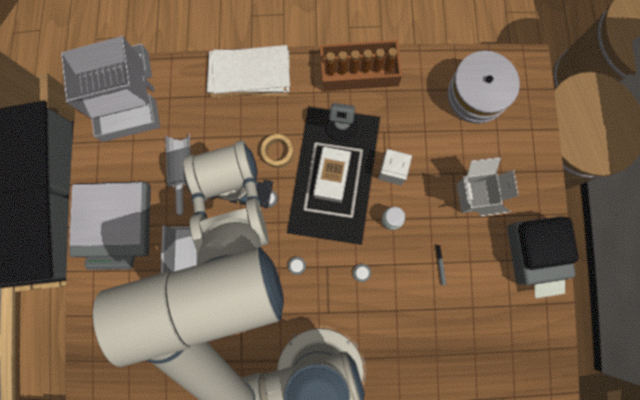

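The carton lies inside the outline at top (333,173). The button at side (288,177) is released and clear. Bystanders sit where they were, and the arm is free. Handing in.

```bash
python3 -c "
from plant import ctrl
print(ctrl.hand_in())"
```

```text
the job is handed in; nothing more can be done
None
```

I tipped the tall carton over with two spread fingertips near its top, then pressed the leftmost button, beside the mat, down to its stop and let it go. I handed the job in at about 8.3 s; no verdict was reported.

- **Carton:** In my check before the press it lay label up inside the outline. Its corners measured about x -77 to +91 mm and y -45 to +53 mm in the station frame, against limits of ±116 and ±81 mm. The pictures after the press show it still there.
- **Button:** I felt it first at about 22 mm and reached the stop at 15.8 mm, with the force jumping from 4 to 36 N. That is about 6 mm of travel, and the last side picture shows it released.
- **Bystanders:** By eye they are where they stood in the last pictures. The arm covers parts of the tray and scoop in both views, but it never touched anything near them.
- **Arm:** It ended clear of everything, with wrist force about 0.

**Disagreements:** The first two-view height of the carton top came out at 161–172 mm against the expected 163 mm, because its blurred near edges were hard to place. The carton's yaw scattered by about 2° between edges. Neither affected the result.

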